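# Find the rim nut that was left finger-tight

### The job

Before this split-rim wheel is pumped up its four rim nuts must be checked: three were pulled up hard, one was only run on by hand. Take the larger T-handle socket wrench out of the wooden block, seat it on the nuts one after another and try each with a light twist: stop as soon as a nut holds, never lean on the wrench or force it, and when one gives, turn it a little to be sure, but less than a quarter turn. Leave the wrench standing upright on the loose nut with the socket fully down, so that I can see which one it is, and do not push the other things on the bench about.

Things in the scene. Friction and masses are not known exactly. Their poses are not given: they have to be found in the camera images.
- wheel: Wheel lying flat, fixed: ribbed tyre 260 mm across, 84 mm high, white split rim. Origin on its axis at the bench top, z up. The sunk flat rim face, 116 mm across, is at z = 45 mm; the hub in its centre, 35 mm across, rises to 73 mm. The four nuts stand on a circle of 42 mm radius at 0, 90, 180, 270 deg from x; a valve (to z = 70 mm) at 45 deg, 54-62 mm out.
- wrench: Larger T-handle socket wrench, upright in the wooden block: socket 30 mm across, 40 mm long, 12 mm shaft, black cross grip on top; 149 mm tall, 0.25-0.42 kg. Origin: centre of the socket's open mouth (lower end); z up the shaft, x along the cross grip. Standing in the block its mouth is at z = 14 mm.
- wrench_mouth (a point): Mouth of the large wrench's socket (= its origin and axes). The six-sided cavity is 20.5 mm across flats, 24 mm deep, with a short lead-in; its flats' normals lie at 0, 60, 120 ... deg from x. On a nut it has about 7 deg of play either way from the aligned angle. Fully down it rests on the nut's flange, mouth at z = 47 mm.
- wrench_grip (a point): Centre of the large wrench's cross grip, 135 mm above the mouth, same axes. The grip is a bar 104 mm long (x), 22 mm wide (y: pinch it this way) and 28 mm high with rounded edges.
- nut_1_top (a point): Rim nut 1 of four alike: steel hex flange nut, 19 mm across flats, 16 mm high (last 2 mm chamfered), flange 26 mm across, 3 mm high; the bolt stands 4.5 mm proud. Point: on the nut's axis at its top, z = 61 mm; z up, x normal to a flat: the socket fits when the wrench's x is at a multiple of 60 deg to it. Which nut is loose varies and cannot be seen.
- nut_1 (a joint): Turn of rim nut 1 in rad since the start, anticlockwise from above positive. The loose nut turns either way, giving and dragging at about 0.2 N m, and stays where it is left. A tight one does not turn at all and the torque climbs by some 6 N m per rad: 0.35 to 0.5 N m is proof enough, over 0.65 N m (80 N on its corners) harms it.
- nut_2_top (a point): Rim nut 2 of four alike: steel hex flange nut, 19 mm across flats, 16 mm high (last 2 mm chamfered), flange 26 mm across, 3 mm high; the bolt stands 4.5 mm proud. Point: on the nut's axis at its top, z = 61 mm; z up, x normal to a flat: the socket fits when the wrench's x is at a multiple of 60 deg to it. Which nut is loose varies and cannot be seen.
- nut_2 (a joint): Turn of rim nut 2 in rad since the start, anticlockwise from above positive. The loose nut turns either way, giving and dragging at about 0.2 N m, and stays where it is left. A tight one does not turn at all and the torque climbs by some 6 N m per rad: 0.35 to 0.5 N m is proof enough, over 0.65 N m (80 N on its corners) harms it.
- nut_3_top (a point): Rim nut 3 of four alike: steel hex flange nut, 19 mm across flats, 16 mm high (last 2 mm chamfered), flange 26 mm across, 3 mm high; the bolt stands 4.5 mm proud. Point: on the nut's axis at its top, z = 61 mm; z up, x normal to a flat: the socket fits when the wrench's x is at a multiple of 60 deg to it. Which nut is loose varies and cannot be seen.
- nut_3 (a joint): Turn of rim nut 3 in rad since the start, anticlockwise from above positive. The loose nut turns either way, giving and dragging at about 0.2 N m, and stays where it is left. A tight one does not turn at all and the torque climbs by some 6 N m per rad: 0.35 to 0.5 N m is proof enough, over 0.65 N m (80 N on its corners) harms it.
- nut_4_top (a point): Rim nut 4 of four alike: steel hex flange nut, 19 mm across flats, 16 mm high (last 2 mm chamfered), flange 26 mm across, 3 mm high; the bolt stands 4.5 mm proud. Point: on the nut's axis at its top, z = 61 mm; z up, x normal to a flat: the socket fits when the wrench's x is at a multiple of 60 deg to it. Which nut is loose varies and cannot be seen.
- nut_4 (a joint): Turn of rim nut 4 in rad since the start, anticlockwise from above positive. The loose nut turns either way, giving and dragging at about 0.2 N m, and stays where it is left. A tight one does not turn at all and the torque climbs by some 6 N m per rad: 0.35 to 0.5 N m is proof enough, over 0.65 N m (80 N on its corners) harms it.
- small_wrench: The smaller T-handle socket wrench, of the wrong size, in the block nearer the robot, 72 mm from the large one: socket 19 mm across, grip 74 mm long, 116 mm tall. Leave it.
- tool_block: Drilled wooden block that holds the two wrenches, fixed: 60 mm (x) by 140 mm (y), 50 mm high, origin under its centre. The large wrench's hole is at y = -36 mm, 33 mm across and 36 mm deep; the small one's at y = +36 mm. The cross grips lie within 0.15 rad of the block's x.
- ratchet: Socket ratchet, 219 mm long, lying on the bench by the tool box. Leave it.
- electrical_tape: Roll of black tape, 60 mm across and 18 mm high, between block and vice. Leave it.
- screw_tin: Open tin of screws, 74 mm across and 52 mm high, behind the wheel between a mug and a tall spray can. Leave it.

How it is judged:
On the way, in this order (a step that is already met when the one before it is completed fails the run):
1. the large T-wrench is lifted clear of its block (height (world z) of wrench_mouth above 0.07 m), for 0.1 s.
2. with the wrench's socket down over it, a nut gives by at least 6 degrees ((((horizontal distance between wrench_mouth and nut_1_top below 0.006 m and z of wrench_mouth in the frame of nut_1_top below -0.009 m) and (value of joint nut_1 above 0.1 rad or value of joint nut_1 below -0.1 rad)) or ((horizontal distance between wrench_mouth and nut_2_top below 0.006 m and z of wrench_mouth in the frame of nut_2_top below -0.009 m) and (value of joint nut_2 above 0.1 rad or value of joint nut_2 below -0.1 rad)) or ((horizontal distance between wrench_mouth and nut_3_top below 0.006 m and z of wrench_mouth in the frame of nut_3_top below -0.009 m) and (value of joint nut_3 above 0.1 rad or value of joint nut_3 below -0.1 rad)) or ((horizontal distance between wrench_mouth and nut_4_top below 0.006 m and z of wrench_mouth in the frame of nut_4_top below -0.009 m) and (value of joint nut_4 above 0.1 rad or value of joint nut_4 below -0.1 rad)))), for 0.05 s.
At the end, for the whole second after the job is handed in: The large T-wrench stands released, at rest and upright (within 0.2 rad) on the nut that gave, its mouth within 6 mm of that nut's axis and at least 9 mm below its top; that nut has turned 0.10 to 1.6 rad, either way, from its start ((((horizontal distance between wrench_mouth and nut_1_top below 0.006 m and z of wrench_mouth in the frame of nut_1_top below -0.009 m) and (value of joint nut_1 above 0.1 rad or value of joint nut_1 below -0.1 rad)) or ((horizontal distance between wrench_mouth and nut_2_top below 0.006 m and z of wrench_mouth in the frame of nut_2_top below -0.009 m) and (value of joint nut_2 above 0.1 rad or value of joint nut_2 below -0.1 rad)) or ((horizontal distance between wrench_mouth and nut_3_top below 0.006 m and z of wrench_mouth in the frame of nut_3_top below -0.009 m) and (value of joint nut_3 above 0.1 rad or value of joint nut_3 below -0.1 rad)) or ((horizontal distance between wrench_mouth and nut_4_top below 0.006 m and z of wrench_mouth in the frame of nut_4_top below -0.009 m) and (value of joint nut_4 above 0.1 rad or value of joint nut_4 below -0.1 rad))) and angle between wrench's own z axis and vertical below 0.2 rad and linear speed of wrench below 0.03 m/s); the robot touches nothing.
It fails at once if the wrench bears on a nut or the wheel with more than 80 N (contact force between wrench and nut_1 above 80 N or contact force between wrench and nut_2 above 80 N or contact force between wrench and nut_3 above 80 N or contact force between wrench and nut_4 above 80 N or contact force between wrench and wheel above 80 N).
It fails at once if a nut is turned by more than a quarter turn ((value of joint nut_1 above 1.6 rad or value of joint nut_1 below -1.6 rad) or (value of joint nut_2 above 1.6 rad or value of joint nut_2 below -1.6 rad) or (value of joint nut_3 above 1.6 rad or value of joint nut_3 below -1.6 rad) or (value of joint nut_4 above 1.6 rad or value of joint nut_4 below -1.6 rad)).
It fails at once if the fingers work on a nut directly (contact force between the fingers and nut_1 above 3 N or contact force between the fingers and nut_2 above 3 N or contact force between the fingers and nut_3 above 3 N or contact force between the fingers and nut_4 above 3 N).
It fails at once if a bystander is shifted by more than 30 mm (distance of any of small_wrench, ratchet, electrical_tape, screw_tin from where it was at the start of the episode above 0.03 m).
It also fails if it takes over 72 s, if anything falls off the work surface, if the arm or the gripper's body presses on something with over 40 N, if the wrist force passes 120 N, or if a joint passes its speed limit or range.

### The arm

A 6-joint arm with a two-finger parallel gripper is mounted at the origin on a cart in front of the work surface, level with it; the furniture and walls round the work are solid. World frame = base frame: x ahead of the robot, y to its left, z up, the work surface at z = 0. Lengths are in m, angles in rad, forces in N, time in s.
With the tool pointing down it reaches from about 0.35 to 0.975 m from the base axis. Payload 4.9 kg.
Tool frame: the origin (TCP) lies at the very end of the fingers, on their centre line; the grasp point (between the pads) lies 19 mm behind it; z points along the fingers, y is the line along which they close (so a half turn about z gives the same grasp; the last joint's range is limited). The gripper opens to 85 mm and grips with 20 to 120 N. Pads are 22 mm wide; open, the fingers measure 114 mm over their backs; the gripper's body (76 mm by 85 mm) begins 54 mm behind the grasp point. The pads swing forward as they close: fully open they stand 13 mm farther back than shut.
Start: joints at [-0.119, 0.053, 1.613, -0, 1.476, -0.119], TCP at [0.625, 0, 0.231] pointing down, gripper open.
Joint ranges: [-3.01, 3.01], [-1.01, 2.22], [0.06, 2.58], [-1.02, 4.17], [0.09, 2.62], [-3.14, 3.14]. Speed limits (rad/s): [2.57, 2.57, 3.14, 3.14, 3.14, 3.14].

### API

Orientations are given as a rotation vector (axis times angle).
In Python, from station import get_obs, get_image, finish_job gives the robot as it stands. The module is installed in compiled form; this text tells all that it offers.
- The arm moves only by the tool carry_out, never from a script. Its argument "rows" is a list of rows, each a list of 7 numbers: the turn, a rotation vector about the tool's x, y, z as a fraction of full scale, then the shift along the tool's x, y, z as a fraction of full scale, then the closure, from -1 (fully open) to 1 (shut). A call has 1 to 5 rows; each row is the pose to reach, as a shift and turn from the pose commanded when the call began, along the tool's axes at that moment, turning the shorter way round; what a row does not reach only later rows make up. Full scale, the value 1, is 300 mm for a shift and pi rad for a turn. A row lasts 1/10 s, in which the tool goes at most 50 mm and 8.59 degrees, less where a joint would pass 70% of its speed; a pose out of reach is approached as far as the arm can. A call with a number of a shift or a turn outside -1 to 1 is refused whole. A call with a gripper value outside its range is refused whole. The fingers move at their own pace and stop on an object; "force" is the grip in N (left out, the last holds). Time passes only in rows, so rows that repeat a pose let the fingers close. It gives the time, the measured TCP pose, the force, the opening and the grip force at its end, in the units of the state.
- get_obs(): the state, without advancing time (a new reading comes with each control period).
- get_image(name): name is "scene" or "side" or "wrist"; returns a dict with "img" (400x640x3 uint8, blue, green, red), "mtx" (3x3 intrinsics, pixels), "R" (3x3) and "t" (3): a world point X has camera coordinates R X + t. Camera axes: x right, y down, z forward; pixel columns grow to the right and rows downward; lengths in m; the calibration is good to about 2 mm. The wrist camera is an equidistant fisheye: a pixel r from the principal point sees the ray r / f radians off the axis. A picture is of the moment at which its call begins. There is no depth.
- finish_job(): hands the job in; it is judged then, once.
The state is a dict: "t": time; "q": joint angles; "dq": joint speeds; "effort": joint torques, N m; "tool_pos": TCP position; "tool_rot": TCP orientation; "contact_force": force on the tool from outside, world axes, zero at the start; "wrist_torque": the same for the moment, N m; "opening": finger opening in m; "grip_force": force on a finger pad.
Only numpy, scipy, OpenCV 4.12 (cv2) and the standard library are available. Lean on these libraries where they do the work, as an engineer would, in place of code of your own. Each camera call takes 0.05 s, during which the arm holds its last target. There are 200 camera calls.

## Working session

There is one attempt and no reset: what is moved stays moved. The work goes in short steps, Python scripts to look and compute and a tool call to move; the robot and the scene stay as the last step left them, time stands still between calls to the robot, and variables do not carry over. Pictures are saved under pics/ and viewed, at most 10 in all, crops included, and the job is handed in when it is done.

Besides the shell and the picture viewer there is one more tool, called after "Request:" as name(argument=value, ...), one argument or row to a line, values as JSON. carry_out: Moves the arm, as the interface text tells. Shift numbers are shares of 300 mm and turn numbers shares of pi rad, none past 1 either way. Its arguments: {"type":"object","properties":{"rows":{"type":"array"},"force":{"type":"number"}},"required":["rows"]}

```bash
mkdir -p pics; python3 - <<'E'
from station import *
import cv2,numpy as np
print(get_obs())
for n in("scene","side","wrist"):
    d=get_image(n); cv2.imwrite(f"pics/{n}0.png",d["img"]); np.savez(n+"0.npz",**d); print(n,d["mtx"].tolist(),(-d["R"].T@d["t"]).round(3),d["R"].round(3).tolist())
E
```

```text
{'t': 0.0, 'q': array([-1.19002595e-01,  5.33457481e-02,  1.61429182e+00, -3.63532838e-06,
        1.47595499e+00, -1.19010213e-01]), 'dq': array([ 0.0008734 ,  0.00076996,  0.00103122, -0.00124738, -0.00283643,
       -0.00085636]), 'effort': array([ 2.70554956e-04, -3.93670499e+01, -3.70175600e+01, -1.62778279e-04,
        6.93513779e-03, -6.06393527e-06]), 'tool_pos': array([6.24390348e-01, 7.06702144e-05, 2.30071186e-01]), 'tool_rot': array([-2.22032218e+00, -2.22033987e+00,  1.94538885e-03]), 'contact_force': array([-0.15185803, -0.57314512,  0.84245184]), 'wrist_torque': array([-0.00288584, -0.00796625, -0.01953989]), 'grip_force': 0.0, 'opening': 0.08559339381209885}
scene [[393.6592973562573, 0.0, 321.34878225013694], [0.0, 393.6592973562573, 197.9043773475208], [0.0, 0.0, 1.0]] [ 0.042 -0.869  0.69 ] [[0.765, -0.644, -0.002], [-0.388, -0.458, -0.8], [0.514, 0.613, -0.6]]
side [[419.5464319920384, 0.0, 321.73794349965294], [0.0, 419.5464319920384, 195.42208166829175], [0.0, 0.0, 1.0]] [ 0.545 -1.068  0.557] [[0.997, 0.076, 0.009], [0.045, -0.497, -0.866], [-0.062, 0.864, -0.499]]
wrist [[309.70691628693146, 0.0, 314.10449289932586], [0.0, 309.70691628693146, 197.95022849895494], [0.0, 0.0, 1.0]] [0.624 0.08  0.372] [[1.0, 0.0, -0.002], [0.001, -0.95, 0.312], [-0.002, -0.312, -0.95]]
```

View pics/scene0.png

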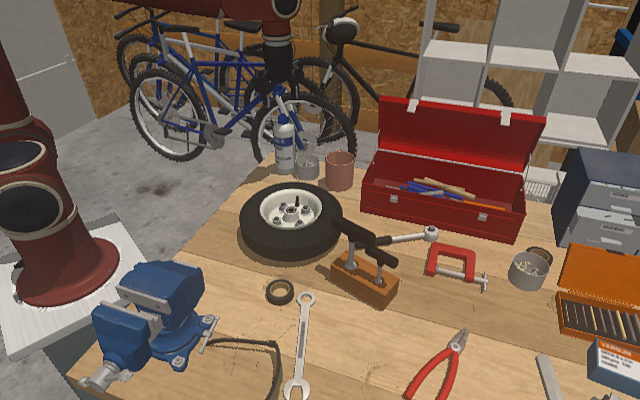

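View pics/wrist0.png

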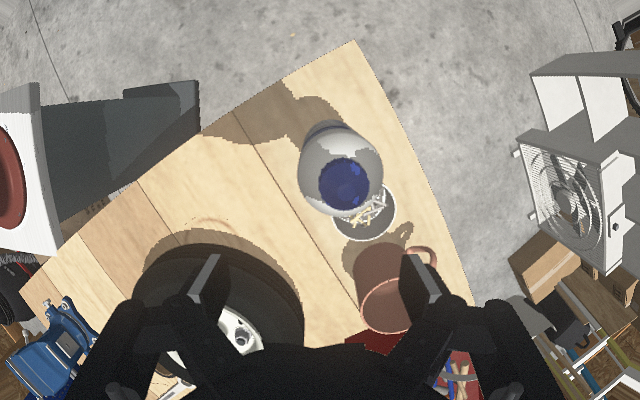

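The scene picture shows the wheel (rim centre ~(291,208)), the block with the large wrench behind/near (352,230) and (375,258). The wrist view shows the rim partly hidden by the gripper.

```bash
python3 - <<'E'
import cv2,numpy as np
a=cv2.imread("pics/scene0.png")[170:320,230:440]; b=cv2.imread("pics/side0.png")
a=cv2.resize(a,None,fx=3.8,fy=3.8,interpolation=2)
cv2.imwrite("pics/c1.png",a)
E
```

```text
(no output)
```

View pics/c1.png

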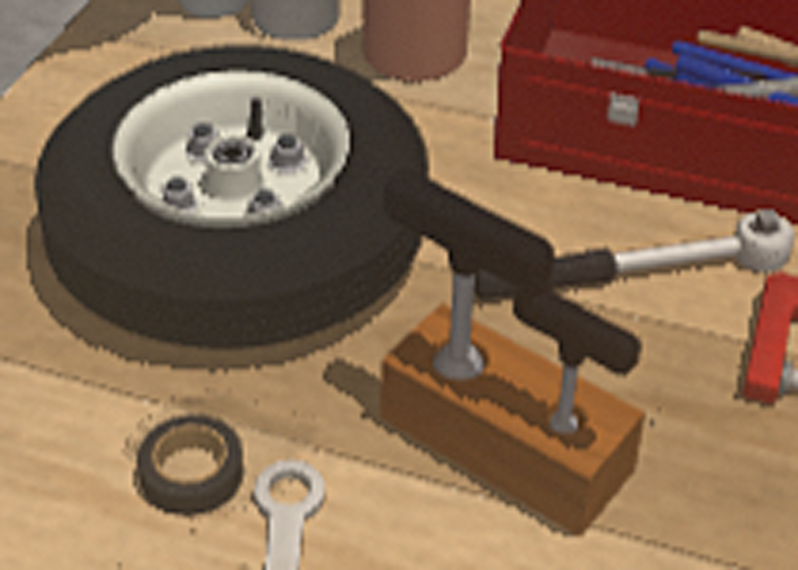

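View pics/side0.png

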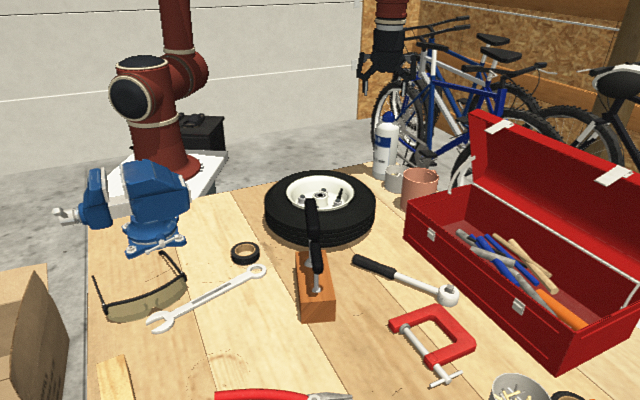

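The crop shows the large wrench: grip (390..550, 190..260), shaft foot (460,360); small shaft foot (565,422); nuts at (203,130), (288,145), (178,187), (263,200); hub top (232,152); valve (257,105). The side view shows the grip at (312,220), nearly end-on.

```bash
cat > h.py <<'E'
import numpy as np,cv2
from station import *
def ray(d,u,v):
    m=d["mtx"]; c=-d["R"].T@d["t"]; return c,d["R"].T@np.array([(u-m[0,2])/m[0,0],(v-m[1,2])/m[1,1],1])
def wray(d,u,v):
    m=d["mtx"]; p=np.array([u-m[0,2],v-m[1,2]]); r=np.linalg.norm(p); th=r/m[0,0]
    e=np.array([*(p/r*np.sin(th)),np.cos(th)]); return -d["R"].T@d["t"],d["R"].T@e
def onz(cr,z):
    c,e=cr; return c+e*(z-c[2])/e[2]
def wproj(d,X):
    p=d["R"]@np.asarray(X)+d["t"]; s=np.linalg.norm(p[:2]); th=np.arctan2(s,p[2]); m=d["mtx"]
    return m[0,2]+m[0,0]*th*p[0]/s, m[1,2]+m[0,0]*th*p[1]/s
E
python3 - <<'E'
from h import *
d=np.load("scene0.npz")
f=lambda n,u,v,z:print(n,onz(ray(d,230+(u+.5)/3.8,170+(v+.5)/3.8),z).round(4))
f("bigfoot",460,352,.054);f("smallfoot",567,420,.052)
f("g1",400,195,.152);f("g2",540,255,.152);f("shaft top",465,268,.135)
for c in((445,310),(640,415),(580,475),(385,365)):f("blk",*c,.05)
for c in((203,130),(288,143),(178,185),(263,198)):f("nut",*c,.062)
f("hub",232,151,.073);f("valve",257,101,.07)
s=np.load("side0.npz")
g=lambda n,u,v,z:print(n,onz(ray(s,u,v),z).round(4))
g("sgrip far",311,202,.152);g("sgrip near",314,238,.145);g("hub",320,195,.073)
E
```

```text
bigfoot [ 0.4822 -0.445   0.054 ]
smallfoot [ 0.4933 -0.5193  0.052 ]
g1 [ 0.4708 -0.4026  0.152 ]
g2 [ 0.4947 -0.4869  0.152 ]
shaft top [ 0.4708 -0.4559  0.135 ]
blk [ 0.5019 -0.4114  0.05  ]
blk [ 0.5285 -0.542   0.05  ]
blk [ 0.4719 -0.5492  0.05  ]
blk [ 0.4447 -0.4218  0.05  ]
nut [ 0.4855 -0.1862  0.062 ]
nut [ 0.521  -0.2351  0.062 ]
nut [ 0.4388 -0.2234  0.062 ]
nut [ 0.4732 -0.2696  0.062 ]
hub [ 0.4791 -0.229   0.073 ]
valve [ 0.5275 -0.1924  0.07  ]
sgrip far [ 0.4767 -0.3934  0.152 ]
sgrip near [ 0.492  -0.4981  0.145 ]
hub [ 0.481  -0.2285  0.073 ]
```

Request:
carry_out(
  rows=[
    [0,0,0,-1,-0.483,0.37,-1],
    [0,0,0,-1,-0.483,0.37,-1],
    [0,0,0,-1,-0.483,0.37,-1],
    [0,0,0,-1,-0.483,0.37,-1],
    [0,0,0,-1,-0.483,0.37,-1],
  ],
)

```text
t: 0.65
tool_pos: [0.5206, -0.2149, 0.1515]
tool_rot: [-2.221, -2.222, 0.0]
contact_force: [0.1, -0.0, 0.2]
opening: 0.0853
grip_force: 0.0
```

Request:
carry_out(
  rows=[
    [0,0,0,-0.28,-0.125,0.1,-1],
    [0,0,0,-0.28,-0.125,0.1,-1],
    [0,0,0,-0.28,-0.125,0.1,-1],
    [0,0,0,-0.28,-0.125,0.1,-1],
  ],
)

```text
t: 1.05
tool_pos: [0.4836, -0.2979, 0.1215]
tool_rot: [-2.223, -2.218, -0.001]
contact_force: [0.0, 0.1, 0.1]
opening: 0.0854
grip_force: 0.0
```

```bash
python3 - <<'E'
from h import *
d=get_image("wrist"); np.savez("w1.npz",**d); print(get_obs()["tool_pos"],-d["R"].T@d["t"])
u,v=wproj(d,[.48,-.229,.061]);print(u,v); u,v=int(u),int(v)
y0=max(0,v-110);x0=u-130
np.savez("w1o.npz",o=[x0,y0]);print(x0,y0)
a=d["img"][y0:y0+200,x0:x0+260]; cv2.imwrite("pics/w1.png",cv2.resize(a,None,fx=3,fy=3,interpolation=cv2.INTER_CUBIC))
E
```

```text
[ 0.484407   -0.29726445  0.12224856] [ 0.48334393 -0.2177392   0.26368057]
309.24826735359 117.29129820048456
179 7
```

View pics/w1.png

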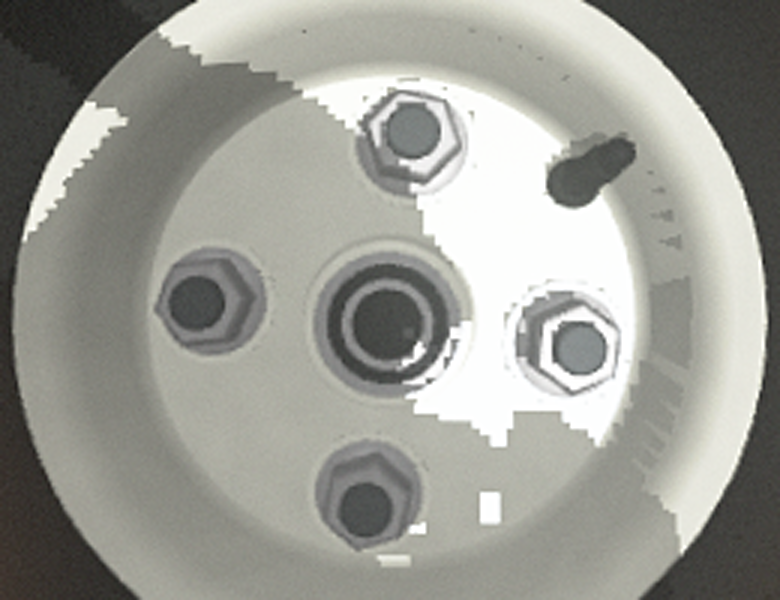

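The picture shows all four nuts clearly: bolt ends at (413,130), (580,348), (366,510), (197,302); hub (388,325); valve (625,155). I enlarge the nuts for their hex angle.

```bash
python3 - <<'E'
from h import *
d=np.load("w1.npz"); g=cv2.cvtColor(d["img"],cv2.COLOR_BGR2GRAY)
B=[(413,130),(580,348),(366,510),(197,302)]; T=[]
for u,v in B:
    x=u/3+179;y=v/3+7; x=x-.33;y=y-.33
    print(onz(wray(d,x,y),.0655).round(4))
    x0,y0=int(x)-20,int(y)-20; print("origin",x0,y0)
    c=g[max(y0,0):y0+40,x0:x0+40]; T.append(cv2.resize(cv2.createCLAHE(3,(2,2)).apply(c),(400,300) if 0 else (300,300),interpolation=cv2.INTER_LINEAR))
cv2.imwrite("pics/nuts.png",np.vstack([np.hstack(T[:2]),np.hstack(T[2:])]))
E
```

```text
[ 0.4846 -0.1854  0.0655]
origin 296 30
[ 0.5203 -0.2317  0.0655]
origin 352 102
[ 0.4742 -0.2677  0.0655]
origin 280 156
[ 0.4384 -0.2213  0.0655]
origin 224 87
```

View pics/nuts.png

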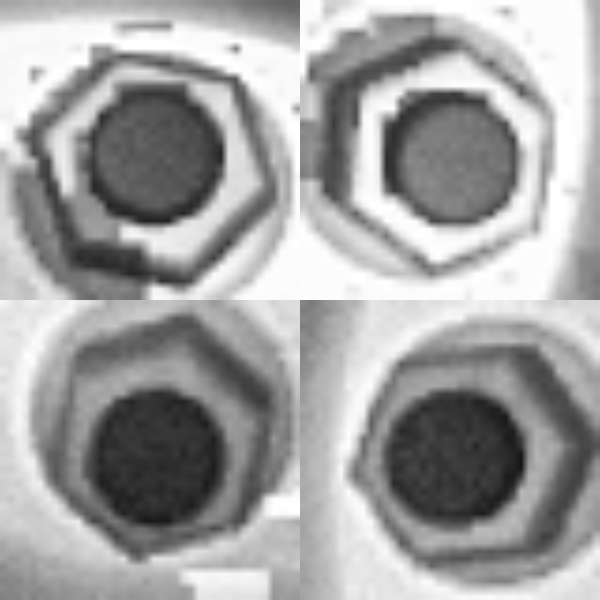

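The crops show clear hexes; I take their corners and work out the edge directions modulo 60°.

```bash
python3 - <<'E'
from h import *
d=np.load("w1.npz")
C={"N":((296,30),(0,0),[(118,60),(235,82),(272,185),(190,275),(75,255),(38,130)]),
"E":((352,102),(300,0),[(455,42),(549,110),(540,230),(435,270),(352,190),(360,88)]),
"S":((280,156),(0,300),[(185,320),(268,400),(240,525),(140,555),(60,475),(75,355)]),
"W":((224,87),(300,300),[(400,355),(535,345),(595,440),(540,555),(415,560),(352,475)])}
for k,(o,t,c) in C.items():
    P=np.array([onz(wray(d,o[0]+(u-t[0]+.5)/7.5-.5,o[1]+(v-t[1]+.5)/7.5-.5),.059)[:2] for u,v in c])
    e=np.roll(P,-1,0)-P; a=np.degrees(np.arctan2(e[:,1],e[:,0])); L=np.linalg.norm(e,axis=1)*1e3
    z=(L*np.exp(6j*np.radians(a))).sum(); m=np.degrees(np.angle(z))/6
    # normal = edge+90 = edge+30 mod 60
    print(k,"edge mod60",(a%60).round(1),"L",L.round(1),"normal mod60",round((m+30)%60,1),P.mean(0).round(4))
E
```

```text
N edge mod60 [48.9 48.8 49.  49.6 45.6 42.5] L [10.3  9.8 10.8 10.1 11.7  9.3] normal mod60 17.4 [ 0.4846 -0.1853]
E edge mod60 [26.4 27.5 22.1 17.5 26.6 27.3] L [10.4 10.8 10.2 10.4  9.1  9.5] normal mod60 54.6 [ 0.5212 -0.2319]
S edge mod60 [15.2 17.6 17.2 13.3 21.7 17.6] L [10.5 12.   9.6 10.5 11.3 10.4] normal mod60 47.1 [ 0.4742 -0.2676]
W edge mod60 [1.3 0.9 2.7 0.1 5.  5.7] L [12.3 10.1 11.3 11.4  9.7 11.6] normal mod60 32.6 [ 0.4384 -0.2214]
```

Request:
carry_out(
  rows=[
    [0,0,0,0,0,-0.15,-1],
    [0,0,0,-0.477,0,-0.327,-1],
    [0,0,0,-0.477,0,-0.327,-1],
    [0,0,0,-0.477,0,-0.327,-1],
    [0,0,0,-0.477,0,-0.327,-1],
  ],
)

```text
t: 1.6
tool_pos: [0.4861, -0.4448, 0.2247]
tool_rot: [2.218, 2.214, -0.002]
contact_force: [0.1, 0.7, 0.1]
opening: 0.0854
grip_force: 0.0
```

```bash
python3 - <<'E'
from h import *
d=get_image("wrist"); np.savez("w2.npz",**d); print(get_obs()["tool_pos"],-d["R"].T@d["t"])
a=d["img"][150:400,180:460]; cv2.imwrite("pics/w2.png",cv2.resize(a,None,fx=2.4,fy=2.4,interpolation=cv2.INTER_CUBIC))
E
```

```text
[ 0.48584755 -0.44245823  0.22306743] [ 0.48496049 -0.36354521  0.36618709]
```

View pics/w2.png

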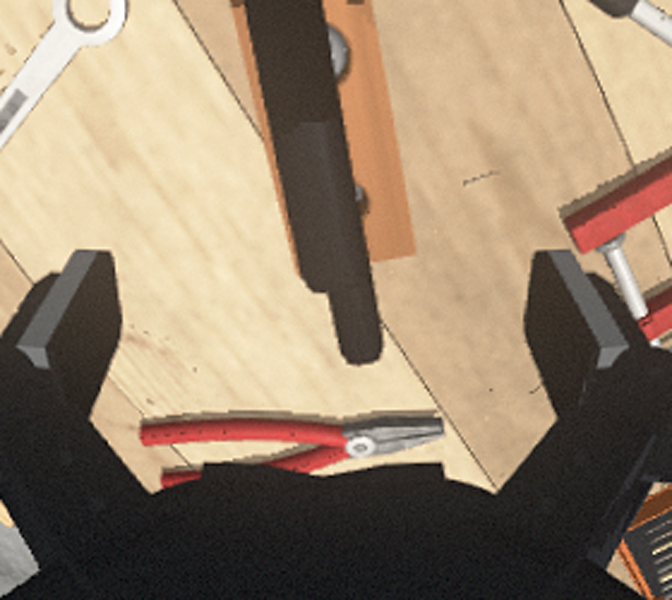

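The grip runs from the top of the crop at (285,0) to its near end at (318,290); the small grip ends at (360,360), to the right of and below the large one. I measure its edges by a dark mask.

```bash
python3 - <<'E'
from h import *
d=np.load("w2.npz"); g=cv2.cvtColor(d["img"],cv2.COLOR_BGR2GRAY)
for r in range(60,310,10):
    x=np.where(g[r,265:345]<62)[0]+265
    if len(x): 
        s=np.split(x,np.where(np.diff(x)>1)[0]+1); s=max(s,key=len)
        print(r,s[0],s[-1],onz(wray(d,s[0]-.5,r),.152)[:2].round(4),onz(wray(d,s[-1]+.5,r),.152)[:2].round(4))
E
```

```text
60 265 299 [ 0.4523 -0.3366] [ 0.4761 -0.3373]
70 265 315 [ 0.4522 -0.3436] [ 0.4869 -0.3444]
80 265 344 [ 0.4522 -0.3506] [ 0.5066 -0.3511]
90 292 320 [ 0.4706 -0.3581] [ 0.4903 -0.3583]
140 288 311 [ 0.4674 -0.3929] [ 0.4841 -0.3931]
150 282 313 [ 0.463 -0.4  ] [ 0.4855 -0.4001]
160 284 315 [ 0.4643 -0.4072] [ 0.4869 -0.4073]
170 297 316 [ 0.4734 -0.4145] [ 0.4876 -0.4146]
180 299 318 [ 0.4747 -0.4219] [ 0.489  -0.4219]
190 301 319 [ 0.476  -0.4294] [ 0.4898 -0.4294]
200 303 315 [ 0.4774 -0.437 ] [ 0.4869 -0.4371]
210 322 323 [ 0.4913 -0.4449] [ 0.4928 -0.4449]
220 323 325 [ 0.4921 -0.4529] [ 0.4944 -0.4529]
230 323 327 [ 0.4922 -0.4612] [ 0.496  -0.4612]
240 327 329 [ 0.4954 -0.4697] [ 0.4977 -0.4697]
250 303 303 [ 0.4767 -0.4784] [ 0.4775 -0.4784]
260 331 333 [ 0.4988 -0.4875] [ 0.5012 -0.4876]
270 310 311 [ 0.4821 -0.4968] [ 0.4837 -0.4968]
280 319 321 [ 0.4894 -0.5067] [ 0.4918 -0.5067]
290 335 338 [ 0.5029 -0.5171] [ 0.5063 -0.5171]
300 325 329 [ 0.4946 -0.5277] [ 0.4989 -0.5277]
```

Request:
carry_out(
  rows=[
    [0,0,-0.052,-0.005,-0.0143,0.05,-1],
    [0,0,-0.052,-0.005,-0.0143,0.2,-1],
    [0,0,-0.052,-0.005,-0.0143,0.307,-1],
    [0,0,-0.052,-0.005,-0.0143,0.307,-1],
    [0,0,-0.052,-0.005,-0.0143,0.307,-1],
  ],
)

```text
t: 2.15
tool_pos: [0.4806, -0.4403, 0.1281]
tool_rot: [-2.029, -2.396, -0.001]
contact_force: [0.6, -0.5, 1.4]
opening: 0.0854
grip_force: 0.0
```

Request:
carry_out(
  rows=[
    [0,0,0,0,0,0,1],
    [0,0,0,0,0,0,1],
    [0,0,0,0,0,0,1],
    [0,0,0,0,0,0,1],
    [0,0,0,0,0,0,1],
  ],
  force=80,
)

```text
t: 2.65
tool_pos: [0.4803, -0.4427, 0.1295]
tool_rot: [2.032, 2.394, -0.001]
contact_force: [-0.4, 0.3, 3.9]
opening: 0.021
grip_force: 78.5
```

Request:
carry_out(
  rows=[
    [0,0,0,0,0,-0.06,1],
    [0,0,0,0,0,-0.16,1],
    [0,0,0,0,0,-0.26,1],
    [0,0,0,0,0,-0.36,1],
    [0,0,0,0,0,-0.36,1],
  ],
)

```text
t: 3.15
tool_pos: [0.4815, -0.444, 0.2425]
tool_rot: [2.027, 2.388, -0.002]
contact_force: [1.4, -0.7, -2.5]
opening: 0.0205
grip_force: 80.1
```

```bash
cat >> h.py <<'E'
from scipy.spatial.transform import Rotation as Ro
def mv(tgt,yaw):
    "world TCP target and tool-x yaw (deg) -> move fractions, vertical tool assumed"
    o=get_obs(); R=Ro.from_rotvec(o["tool_rot"]).as_matrix(); y=np.degrees(np.arctan2(R[1,0],R[0,0]))
    dy=(yaw-y+30)%60-30 if yaw is not None else 0
    print("pos",o["tool_pos"].round(4),"yaw",round(y,2),"tilt",R[:2,2].round(4),"t",round(o["t"],2),"turn z",round(-dy/180,4),"shift",(R.T@(np.array(tgt)-o["tool_pos"])/.3).round(4),"F",o["contact_force"].round(1),"M",o["wrist_torque"].round(3))
E
python3 - <<'E'
from h import *
mv([.4741,-.2683,.235],47.1)
E
```

```text
pos [ 0.4815 -0.444   0.2425] yaw 99.36 tilt [ 0.0058 -0.007 ] t 3.15 turn z -0.043 shift [0.582  0.0709 0.0208] F [ 1.4 -0.7 -2.5] M [-0.075 -0.021 -0.037]
```

Request:
carry_out(
  rows=[
    [0,0,-0.01,0.1,0.012,0.0,1],
    [0,0,-0.02,0.22,0.03,0.0,1],
    [0,0,-0.03,0.35,0.045,0.01,1],
    [0,0,-0.04,0.48,0.06,0.015,1],
    [0,0,-0.043,0.582,0.071,0.02,1],
  ],
)

```text
t: 3.65
tool_pos: [0.4712, -0.2637, 0.2275]
tool_rot: [-1.862, -2.524, -0.001]
contact_force: [0.2, -0.6, -3.8]
opening: 0.0209
grip_force: 79.9
```

Request:
carry_out(
  rows=[
    [0,0,0,0,0,0,1],
    [0,0,0,0,0,0,1],
    [0,0,0,0,0,0,1],
  ],
)

```text
t: 3.95
tool_pos: [0.4722, -0.2669, 0.2293]
tool_rot: [-1.867, -2.525, 0.001]
contact_force: [-0.1, 0.7, -4.2]
opening: 0.0208
grip_force: 79.9
```

```bash
python3 - <<'E'
from h import *
mv([.4741,-.2683,.195],47.1)
A=[]
for n in("scene","side"):
    d=get_image(n); np.savez(n+"3.npz",**d)
    m=d["mtx"]; p=d["R"]@np.array([.4741,-.2683,.09])+d["t"]; u=m[0,0]*p[0]/p[2]+m[0,2]; v=m[1,1]*p[1]/p[2]+m[1,2]; x0,y0=int(u)-50,int(v)-75; print(n,x0,y0)
    A.append(cv2.resize(d["img"][y0:y0+150,x0:x0+100],None,fx=4,fy=4,interpolation=cv2.INTER_CUBIC))
cv2.imwrite("pics/c3.png",np.hstack(A))
E
```

```text
pos [ 0.4722 -0.2669  0.2293] yaw 107.06 tilt [-0.0014  0.0006] t 3.95 turn z -0.0002 shift [-0.0064  0.0047  0.1143] F [-0.1  0.7 -4.2] M [ 0.006 -0.028  0.023]
scene 248 137
side 265 122
```

View pics/c3.png

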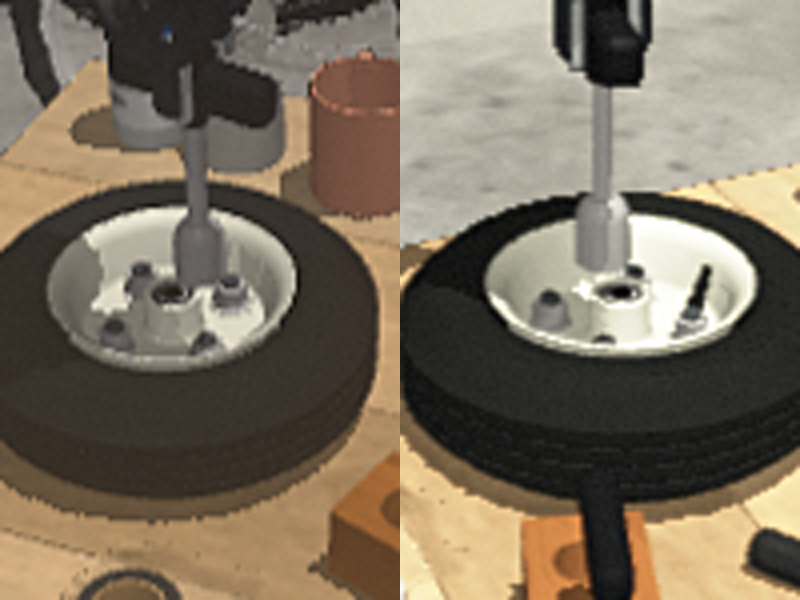

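The wrench hangs plumb: mouth at about (198,277) in the scene crop and (603,265) in the side crop; nut 4's bolt end at (206,340) and (603,341).

```bash
python3 - <<'E'
from h import *
o=get_obs()["tool_pos"]; h=o[2]-.1155
for n,x0,y0,off,m,b in(("scene",248,137,0,(198,276),(205,339)),("side",265,122,400,(603,264),(603,340))):
    d=np.load(n+"3.npz"); f=lambda p,z:onz(ray(d,x0+(p[0]-off+.5)/4-.5,y0+(p[1]+.5)/4-.5),z).round(4)
    print(n,"mouth",f(m,h),"minus tcp",f(m,h)-o,"bolt",f(b,.0655))
    g=d["img"][:,:,:].astype(int); 
    r=y0+(240 if off==0 else 225)//4; print(r,[tuple(p) for p in g[r,x0+38:x0+62]])
E
```

```text
scene mouth [ 0.4702 -0.268   0.1143] minus tcp [-0.00223609 -0.00070769 -0.11548147] bolt [ 0.4719 -0.2696  0.0655]
197 [(np.int64(162), np.int64(178), np.int64(181)), (np.int64(160), np.int64(178), np.int64(183)), (np.int64(160), np.int64(177), np.int64(182)), (np.int64(162), np.int64(180), np.int64(185)), (np.int64(161), np.int64(178), np.int64(182)), (np.int64(94), np.int64(100), np.int64(104)), (np.int64(79), np.int64(81), np.int64(86)), (np.int64(90), np.int64(93), np.int64(98)), (np.int64(95), np.int64(96), np.int64(102)), (np.int64(100), np.int64(99), np.int64(107)), (np.int64(100), np.int64(104), np.int64(108)), (np.int64(104), np.int64(107), np.int64(109)), (np.int64(100), np.int64(103), np.int64(108)), (np.int64(96), np.int64(99), np.int64(102)), (np.int64(93), np.int64(96), np.int64(100)), (np.int64(90), np.int64(92), np.int64(98)), (np.int64(83), np.int64(86), np.int64(92)), (np.int64(104), np.int64(106), np.int64(110)), (np.int64(128), np.int64(137), np.int64(142)), (np.int64(132), np.int64(148), np.int64(151)), (np.int64(143), np.int64(158), np.int64(163)), (np.int64(1
[... 678 characters left out ...]
int64(125), np.int64(134), np.int64(136)), (np.int64(126), np.int64(132), np.int64(134)), (np.int64(133), np.int64(139), np.int64(142)), (np.int64(132), np.int64(136), np.int64(138)), (np.int64(132), np.int64(141), np.int64(143)), (np.int64(159), np.int64(168), np.int64(170)), (np.int64(173), np.int64(179), np.int64(181)), (np.int64(165), np.int64(172), np.int64(176)), (np.int64(152), np.int64(161), np.int64(163)), (np.int64(137), np.int64(144), np.int64(149)), (np.int64(172), np.int64(193), np.int64(195)), (np.int64(255), np.int64(255), np.int64(255)), (np.int64(255), np.int64(255), np.int64(255)), (np.int64(254), np.int64(255), np.int64(255)), (np.int64(254), np.int64(255), np.int64(255))]
```

Request:
carry_out(
  rows=[
    [0,0,0,-0.01,0.005,0.04,1],
    [0,0,0,-0.01,0.005,0.09,1],
    [0,0,0,-0.01,0.005,0.131,1],
    [0,0,0,-0.01,0.005,0.131,1],
    [0,0,0,-0.01,0.005,0.131,1],
  ],
  force=60,
)

```text
t: 4.55
tool_pos: [0.4745, -0.2686, 0.1898]
tool_rot: [-1.865, -2.525, -0.0]
contact_force: [0.7, 1.0, -4.2]
opening: 0.0207
grip_force: 79.7
```

```bash
python3 - <<'E'
from h import *
mv([.4744,-.2693,.19],47.1)
E
```

```text
pos [ 0.4745 -0.2686  0.1898] yaw 107.09 tilt [-0.0016  0.0012] t 4.55 turn z -0.0 shift [-0.0021 -0.0011 -0.0005] F [ 0.7  1.  -4.2] M [ 0.038 -0.042  0.008]
```

Request:
carry_out(
  rows=[
    [0,0,0,-0.001,-0.001,0.02,1],
    [0,0,0,-0.001,-0.001,0.035,1],
    [0,0,0,-0.001,-0.001,0.042,1],
    [0,0,0,-0.001,-0.001,0.046,1],
    [0,0,0,-0.001,-0.001,0.048,1],
  ],
)

```text
t: 5.05
tool_pos: [0.4748, -0.2692, 0.1766]
tool_rot: [1.866, 2.527, -0.0]
contact_force: [0.7, 0.1, -4.4]
opening: 0.021
grip_force: 80.0
```

Request:
carry_out(
  rows=[
    [0,0,0,0,0,0.002,1],
    [0,0,0,0,0,0.004,1],
    [0,0,0,0,0,0.006,1],
  ],
)

```text
t: 5.35
tool_pos: [0.4749, -0.2693, 0.1749]
tool_rot: [1.866, 2.527, 0.0]
contact_force: [0.1, -0.1, -4.0]
opening: 0.0213
grip_force: 80.0
```

Request:
carry_out(
  rows=[
    [0,0,0,0,0,0.003,1],
    [0,0,0,0,0,0.006,1],
    [0,0,0,0,0,0.009,1],
    [0,0,0,0,0,0.009,1],
  ],
)

```text
t: 5.75
tool_pos: [0.4745, -0.2691, 0.1718]
tool_rot: [-1.866, -2.526, 0.0]
contact_force: [0.4, 0.4, -2.9]
opening: 0.0211
grip_force: 80.1
```

Request:
carry_out(
  rows=[
    [0,0,0,0,0,0.006,1],
    [0,0,0,0,0,0.012,1],
    [0,0,0,0,0,0.018,1],
    [0,0,0,0,0,0.022,1],
    [0,0,0,0,0,0.022,1],
  ],
)

```text
t: 6.25
tool_pos: [0.4745, -0.2691, 0.165]
tool_rot: [-1.866, -2.526, 0.0]
contact_force: [-1.8, 0.6, -3.3]
opening: 0.0208
grip_force: 80.1
```

Request:
carry_out(
  rows=[
    [0,0,-0.01,0,0,0,1],
    [0,0,-0.02,0,0,0,1],
    [0,0,-0.03,0,0,0,1],
    [0,0,-0.03,0,0,0,1],
  ],
)

```text
t: 6.65
tool_pos: [0.4743, -0.2689, 0.165]
tool_rot: [-1.745, -2.611, 0.0]
contact_force: [-3.2, 0.6, -4.7]
opening: 0.0207
grip_force: 80.0
```

```bash
python3 - <<'E'
from h import *
mv([.4745,-.2691,.165],None)
E
```

```text
pos [ 0.4743 -0.2689  0.165 ] yaw 112.5 tilt [-0.0015  0.0009] t 6.65 turn z 0.0 shift [-0.0008  0.0005 -0.0002] F [-3.2  0.6 -4.7] M [ 0.353  0.731 -0.03 ]
```

Request:
carry_out(
  rows=[
    [0,0,-0.006,0,0,0,1],
    [0,0,-0.012,0,0,0,1],
    [0,0,-0.012,0,0,0,1],
  ],
)

```text
t: 6.95
tool_pos: [0.4742, -0.269, 0.165]
tool_rot: [-1.695, -2.643, 0.0]
contact_force: [-3.9, 1.5, -4.3]
opening: 0.021
grip_force: 79.9
```

```bash
python3 - <<'E'
from h import *
mv([.4745,-.2691,.165],None)
E
```

```text
pos [ 0.4742 -0.269   0.165 ] yaw 114.67 tilt [-0.0015  0.0008] t 6.95 turn z 0.0 shift [-0.0008  0.0006  0.    ] F [-3.9  1.5 -4.3] M [ 0.46   1.002 -0.048]
```

Request:
carry_out(
  rows=[
    [0,0,-0.005,0,0,0,1],
    [0,0,-0.01,0,0,0,1],
    [0,0,-0.01,0,0,0,1],
  ],
)

```text
t: 7.25
tool_pos: [0.4743, -0.269, 0.165]
tool_rot: [-1.653, -2.67, 0.0]
contact_force: [-4.8, 1.2, -5.0]
opening: 0.0211
grip_force: 79.7
```

```bash
python3 - <<'E'
from h import *
mv([.4745,-.2691,.165],None)
E
```

```text
pos [ 0.4743 -0.269   0.165 ] yaw 116.48 tilt [-0.0015  0.0007] t 7.25 turn z 0.0 shift [-0.0007  0.0005  0.0001] F [-4.8  1.2 -5. ] M [ 0.486  1.306 -0.127]
```

Request:
carry_out(
  rows=[
    [0,0,-0.005,0,0,0,1],
    [0,0,-0.01,0,0,0,1],
    [0,0,-0.01,0,0,0,1],
  ],
)

```text
t: 7.55
tool_pos: [0.4743, -0.2691, 0.165]
tool_rot: [-1.611, -2.695, 0.0]
contact_force: [-5.1, 2.1, -6.2]
opening: 0.0208
grip_force: 79.7
```

```bash
python3 - <<'E'
from h import *
mv([.4745,-.2691,.165],None)
E
```

```text
pos [ 0.4743 -0.2691  0.165 ] yaw 118.26 tilt [-0.0013  0.0007] t 7.55 turn z 0.0 shift [-0.0005  0.0005  0.0002] F [-5.1  2.1 -6.2] M [ 0.494  1.356 -0.299]
```

Request:
carry_out(
  rows=[
    [0,0,-0.005,0,0,0,1],
    [0,0,-0.006,0,0,0,1],
    [0,0,-0.006,0,0,0,1],
  ],
)

```text
t: 7.85
tool_pos: [0.4743, -0.269, 0.165]
tool_rot: [-1.587, -2.71, -0.0]
contact_force: [-5.1, 1.8, -5.5]
opening: 0.0209
grip_force: 79.7
```

```bash
python3 - <<'E'
from h import *
mv([.4745,-.2691,.165],None)
E
```

```text
pos [ 0.4743 -0.269   0.165 ] yaw 119.3 tilt [-0.0013  0.0008] t 7.85 turn z 0.0 shift [-0.0005  0.0006  0.0001] F [-5.1  1.8 -5.5] M [ 0.535  1.295 -0.41 ]
```

Nut 4 holds (0.41 N m). I turn back to the middle of the play and lift clear for nut 1.

Request:
carry_out(
  rows=[
    [0,0,0.03,0,0,0,1],
    [0,0,0.061,0,0,0,1],
    [0,0,0.061,0,0,-0.04,1],
    [0,0,0.061,0,0,-0.1,1],
    [0,0,0.061,0,0,-0.14,1],
  ],
)

```text
t: 8.35
tool_pos: [0.4768, -0.2705, 0.2111]
tool_rot: [1.831, 2.543, 0.001]
contact_force: [0.1, 0.1, -3.1]
opening: 0.0212
grip_force: 79.9
```

```bash
python3 - <<'E'
from h import *
mv([.5215,-.2328,.196],54.6)
E
```

```text
pos [ 0.4768 -0.2705  0.2111] yaw 108.49 tilt [ 0.0064 -0.004 ] t 8.35 turn z -0.034 shift [0.0721 0.1807 0.0509] F [ 0.1  0.1 -3.1] M [ 0.03  -0.04  -0.033]
```

Request:
carry_out(
  rows=[
    [0,0,-0.01,0.02,0.05,0,1],
    [0,0,-0.02,0.04,0.11,0,1],
    [0,0,-0.034,0.072,0.181,0.02,1],
    [0,0,-0.034,0.072,0.181,0.05,1],
    [0,0,-0.034,0.072,0.181,0.05,1],
  ],
)

```text
t: 8.85
tool_pos: [0.5195, -0.2305, 0.1907]
tool_rot: [-1.696, -2.642, -0.0]
contact_force: [-0.5, 0.2, -4.9]
opening: 0.021
grip_force: 79.8
```

```bash
python3 - <<'E'
from h import *
mv([.5215,-.2328,.178],54.6)
E
```

```text
pos [ 0.5195 -0.2305  0.1907] yaw 114.62 tilt [-0.002   0.0013] t 8.85 turn z 0.0001 shift [-0.01    0.003   0.0422] F [-0.5  0.2 -4.9] M [-0.072  0.08   0.062]
```

Request:
carry_out(
  rows=[
    [0,0,0,-0.01,0.003,0,1],
    [0,0,0,-0.01,0.003,0.02,1],
    [0,0,0,-0.01,0.003,0.035,1],
    [0,0,0,-0.01,0.003,0.042,1],
    [0,0,0,-0.01,0.003,0.042,1],
  ],
)

```text
t: 9.35
tool_pos: [0.5211, -0.234, 0.1792]
tool_rot: [-1.7, -2.641, 0.0]
contact_force: [0.0, -0.3, -4.1]
opening: 0.0212
grip_force: 80.0
```

```bash
python3 - <<'E'
from h import *
mv([.5215,-.2328,.172],54.6)
E
```

```text
pos [ 0.5211 -0.234   0.1792] yaw 114.46 tilt [-0.001   0.0006] t 9.35 turn z -0.0008 shift [0.003  0.0029 0.0239] F [ 0.  -0.3 -4.1] M [0.029 0.045 0.036]
```

Request:
carry_out(
  rows=[
    [0,0,0,0.003,0.003,0.005,1],
    [0,0,0,0.003,0.003,0.011,1],
    [0,0,0,0.003,0.003,0.017,1],
    [0,0,0,0.003,0.003,0.02,1],
    [0,0,0,0.003,0.003,0.024,1],
  ],
)

```text
t: 9.85
tool_pos: [0.5219, -0.2328, 0.1729]
tool_rot: [-1.7, -2.642, 0.0]
contact_force: [-2.0, 0.7, -1.9]
opening: 0.021
grip_force: 80.3
```

```bash
python3 - <<'E'
from h import *
mv([.5215,-.2328,.165],54.6)
E
```

```text
pos [ 0.5219 -0.2328  0.1729] yaw 114.48 tilt [-0.0006  0.0001] t 9.85 turn z -0.0006 shift [ 0.0004 -0.0011  0.0263] F [-2.   0.7 -1.9] M [0.21  0.398 0.022]
```

Request:
carry_out(
  rows=[
    [0,0,0,0,-0.001,0.006,1],
    [0,0,0,0,-0.001,0.012,1],
    [0,0,0,0,-0.001,0.018,1],
    [0,0,0,0,-0.001,0.024,1],
    [0,0,0,0,-0.001,0.026,1],
  ],
)

```text
t: 10.35
tool_pos: [0.5215, -0.2328, 0.1644]
tool_rot: [-1.7, -2.641, -0.0]
contact_force: [-0.7, 1.2, -2.6]
opening: 0.0208
grip_force: 80.2
```

Request:
carry_out(
  rows=[
    [0,0,-0.01,0,0,0,1],
    [0,0,-0.02,0,0,0,1],
    [0,0,-0.03,0,0,0,1],
    [0,0,-0.036,0,0,0,1],
    [0,0,-0.036,0,0,0,1],
  ],
)

```text
t: 10.85
tool_pos: [0.5213, -0.2327, 0.1644]
tool_rot: [-1.547, -2.732, 0.0]
contact_force: [-1.9, 1.2, -4.0]
opening: 0.0208
grip_force: 80.0
```

```bash
python3 - <<'E'
from h import *
mv([.5215,-.2328,.165],None)
E
```

```text
pos [ 0.5213 -0.2327  0.1644] yaw 120.95 tilt [-0.0014  0.0007] t 10.85 turn z 0.0 shift [-0.0007  0.0005 -0.002 ] F [-1.9  1.2 -4. ] M [ 0.314  0.788 -0.115]
```

Request:
carry_out(
  rows=[
    [0,0,-0.005,0,0,0,1],
    [0,0,-0.01,0,0,0,1],
    [0,0,-0.01,0,0,0,1],
  ],
)

```text
t: 11.15
tool_pos: [0.5213, -0.2327, 0.1644]
tool_rot: [-1.504, -2.757, 0.0]
contact_force: [-3.5, 1.5, -4.5]
opening: 0.0212
grip_force: 79.9
```

```bash
python3 - <<'E'
from h import *
mv([.5215,-.2328,.165],None)
E
```

```text
pos [ 0.5213 -0.2327  0.1644] yaw 122.78 tilt [-0.0014  0.0006] t 11.15 turn z 0.0 shift [-0.0007  0.0005 -0.0019] F [-3.5  1.5 -4.5] M [ 0.423  1.01  -0.043]
```

Request:
carry_out(
  rows=[
    [0,0,-0.005,0,0,0,1],
    [0,0,-0.01,0,0,0,1],
    [0,0,-0.01,0,0,0,1],
  ],
)

```text
t: 11.45
tool_pos: [0.5213, -0.2327, 0.1645]
tool_rot: [-1.46, -2.78, 0.0]
contact_force: [-4.4, 2.1, -5.0]
opening: 0.0207
grip_force: 79.8
```

```bash
python3 - <<'E'
from h import *
mv([.5215,-.2328,.165],None)
E
```

```text
pos [ 0.5213 -0.2327  0.1645] yaw 124.58 tilt [-0.0013  0.0005] t 11.45 turn z 0.0 shift [-0.0006  0.0005 -0.0018] F [-4.4  2.1 -5. ] M [ 0.464  1.284 -0.089]
```

Request:
carry_out(
  rows=[
    [0,0,-0.005,0,0,0,1],
    [0,0,-0.01,0,0,0,1],
    [0,0,-0.01,0,0,0,1],
  ],
)

```text
t: 11.75
tool_pos: [0.5213, -0.2328, 0.1645]
tool_rot: [-1.416, -2.803, 0.0]
contact_force: [-5.8, 1.4, -5.3]
opening: 0.0211
grip_force: 79.7
```

```bash
python3 - <<'E'
from h import *
mv([.5215,-.2328,.165],None)
E
```

```text
pos [ 0.5213 -0.2328  0.1645] yaw 126.37 tilt [-0.0012  0.0005] t 11.75 turn z 0.0 shift [-0.0005  0.0005 -0.0017] F [-5.8  1.4 -5.3] M [ 0.437  1.368 -0.3  ]
```

Request:
carry_out(
  rows=[
    [0,0,-0.004,0,0,0,1],
    [0,0,-0.006,0,0,0,1],
    [0,0,-0.006,0,0,0,1],
  ],
)

```text
t: 12.05
tool_pos: [0.5213, -0.2328, 0.1644]
tool_rot: [-1.391, -2.815, -0.0]
contact_force: [-4.3, 1.9, -5.0]
opening: 0.0209
grip_force: 79.7
```

```bash
python3 - <<'E'
from h import *
mv([.5215,-.2328,.165],None)
E
```

```text
pos [ 0.5213 -0.2328  0.1644] yaw 127.42 tilt [-0.0012  0.0006] t 12.05 turn z 0.0 shift [-0.0005  0.0005 -0.0019] F [-4.3  1.9 -5. ] M [ 0.399  1.379 -0.411]
```

Nut 1 holds too (0.41 N m). On to nut 2.

Request:
carry_out(
  rows=[
    [0,0,0.03,0,0,0,1],
    [0,0,0.061,0,0,0,1],
    [0,0,0.061,0,0,-0.04,1],
    [0,0,0.061,0,0,-0.1,1],
    [0,0,0.061,0,0,-0.14,1],
  ],
)

```text
t: 12.55
tool_pos: [0.5239, -0.234, 0.2106]
tool_rot: [1.647, 2.666, 0.001]
contact_force: [0.8, -0.4, -3.5]
opening: 0.0211
grip_force: 79.9
```

```bash
python3 - <<'E'
from h import *
mv([.4854,-.1856,.205],19)
E
```

```text
pos [ 0.5239 -0.234   0.2106] yaw 116.59 tilt [ 0.0069 -0.0035] t 12.55 turn z -0.1245 shift [ 0.2019 -0.0427  0.0172] F [ 0.8 -0.4 -3.5] M [ 0.001 -0.038 -0.042]
```

Request:
carry_out(
  rows=[
    [0,0,-0.03,0.05,-0.01,0,1],
    [0,0,-0.065,0.11,-0.02,0.01,1],
    [0,0,-0.1,0.17,-0.035,0.017,1],
    [0,0,-0.1245,0.202,-0.043,0.017,1],
    [0,0,-0.1245,0.202,-0.043,0.017,1],
  ],
)

```text
t: 13.05
tool_pos: [0.4839, -0.1842, 0.2035]
tool_rot: [1.099, 2.939, -0.0]
contact_force: [0.9, -0.7, -3.7]
opening: 0.0211
grip_force: 79.9
```

Request:
carry_out(
  rows=[
    [0,0,0,0,0,0.03,1],
    [0,0,0,0,0,0.05,1],
    [0,0,0,0,0,0.05,1],
    [0,0,0,0,0,0.05,1],
  ],
)

```text
t: 13.45
tool_pos: [0.4832, -0.1846, 0.1862]
tool_rot: [-1.104, -2.94, -0.0]
contact_force: [-0.2, 0.5, -2.8]
opening: 0.0212
grip_force: 80.0
```

```bash
python3 - <<'E'
from h import *
mv([.4854,-.1856,.179],19)
E
```

```text
pos [ 0.4832 -0.1846  0.1862] yaw 138.84 tilt [-0.0008  0.0005] t 13.45 turn z -0.0009 shift [-0.0078  0.0024  0.0239] F [-0.2  0.5 -2.8] M [-0.004 -0.003 -0.053]
```

Request:
carry_out(
  rows=[
    [0,0,-0.001,-0.008,0.002,0.005,1],
    [0,0,-0.001,-0.008,0.002,0.015,1],
    [0,0,-0.001,-0.008,0.002,0.024,1],
    [0,0,-0.001,-0.008,0.002,0.024,1],
    [0,0,-0.001,-0.008,0.002,0.024,1],
  ],
)

```text
t: 13.95
tool_pos: [0.4853, -0.1855, 0.1794]
tool_rot: [-1.099, -2.943, -0.0]
contact_force: [-0.6, 0.2, -4.1]
opening: 0.0211
grip_force: 80.0
```

```bash
python3 - <<'E'
from h import *
mv([.4854,-.1856,.173],19)
E
```

```text
pos [ 0.4853 -0.1855  0.1794] yaw 139.05 tilt [-0.0002  0.0001] t 13.95 turn z 0.0003 shift [-0.0005 -0.0001  0.0215] F [-0.6  0.2 -4.1] M [-0.006  0.017 -0.068]
```

Request:
carry_out(
  rows=[
    [0,0,0,0,0,0.006,1],
    [0,0,0,0,0,0.012,1],
    [0,0,0,0,0,0.017,1],
    [0,0,0,0,0,0.021,1],
    [0,0,0,0,0,0.023,1],
  ],
)

```text
t: 14.45
tool_pos: [0.4851, -0.1856, 0.1726]
tool_rot: [-1.099, -2.942, 0.001]
contact_force: [-1.5, -0.4, -1.8]
opening: 0.0211
grip_force: 80.1
```

```bash
python3 - <<'E'
from h import *
mv([.4854,-.1856,.1645],19)
E
```

```text
pos [ 0.4851 -0.1856  0.1726] yaw 139.05 tilt [-0.0008 -0.0001] t 14.45 turn z 0.0003 shift [-0.0008  0.0005  0.0269] F [-1.5 -0.4 -1.8] M [-0.065  0.331  0.042]
```

Request:
carry_out(
  rows=[
    [0,0,0,0,0,0.006,1],
    [0,0,0,0,0,0.012,1],
    [0,0,0,0,0,0.018,1],
    [0,0,0,0,0,0.024,1],
    [0,0,0,0,0,0.027,1],
  ],
)

```text
t: 14.95
tool_pos: [0.4851, -0.1855, 0.1643]
tool_rot: [-1.099, -2.942, 0.0]
contact_force: [-2.5, -0.5, -1.9]
opening: 0.0206
grip_force: 80.2
```

Request:
carry_out(
  rows=[
    [0,0,-0.01,0,0,0,1],
    [0,0,-0.02,0,0,0,1],
    [0,0,-0.03,0,0,0,1],
    [0,0,-0.036,0,0,0,1],
    [0,0,-0.036,0,0,0,1],
  ],
)

```text
t: 15.45
tool_pos: [0.4848, -0.1856, 0.1642]
tool_rot: [-0.931, -2.999, 0.001]
contact_force: [-3.8, -1.5, -2.6]
opening: 0.0208
grip_force: 80.0
```

```bash
python3 - <<'E'
from h import *
mv([.4854,-.1856,.1645],None)
E
```

```text
pos [ 0.4848 -0.1856  0.1642] yaw 145.52 tilt [-0.0017 -0.0001] t 15.45 turn z 0.0 shift [-0.0016  0.0011 -0.001 ] F [-3.8 -1.5 -2.6] M [-0.313  1.099 -0.1  ]
```

Request:
carry_out(
  rows=[
    [0,0,-0.005,0,0,0,1],
    [0,0,-0.01,0,0,0,1],
    [0,0,-0.01,0,0,0,1],
  ],
)

```text
t: 15.75
tool_pos: [0.4849, -0.1856, 0.1642]
tool_rot: [-0.883, -3.014, 0.001]
contact_force: [-4.7, -0.9, -4.1]
opening: 0.0214
grip_force: 79.9
```

```bash
python3 - <<'E'
from h import *
mv([.4854,-.1856,.1645],None)
E
```

```text
pos [ 0.4849 -0.1856  0.1642] yaw 147.34 tilt [-0.0014 -0.    ] t 15.75 turn z 0.0 shift [-0.0014  0.0009 -0.001 ] F [-4.7 -0.9 -4.1] M [-0.424  1.319 -0.204]
```

Request:
carry_out(
  rows=[
    [0,0,-0.005,0,0,0,1],
    [0,0,-0.01,0,0,0,1],
    [0,0,-0.01,0,0,0,1],
  ],
)

```text
t: 16.05
tool_pos: [0.4849, -0.1856, 0.1642]
tool_rot: [-0.835, -3.027, 0.001]
contact_force: [-4.8, -0.8, -3.9]
opening: 0.0212
grip_force: 79.9
```

```bash
python3 - <<'E'
from h import *
mv([.4854,-.1856,.1645],None)
E
```

```text
pos [ 0.4849 -0.1856  0.1642] yaw 149.15 tilt [-0.0014 -0.0001] t 16.05 turn z 0.0 shift [-0.0014  0.0008 -0.001 ] F [-4.8 -0.8 -3.9] M [-0.429  1.381 -0.211]
```

Request:
carry_out(
  rows=[
    [0,0,-0.005,0,0,0,1],
    [0,0,-0.01,0,0,0,1],
    [0,0,-0.01,0,0,0,1],
  ],
)

```text
t: 16.35
tool_pos: [0.4849, -0.1856, 0.1642]
tool_rot: [-0.788, -3.04, 0.001]
contact_force: [-4.6, -1.6, -4.5]
opening: 0.021
grip_force: 79.8
```

```bash
python3 - <<'E'
from h import *
mv([.4854,-.1856,.1645],None)
E
```

```text
pos [ 0.4849 -0.1856  0.1642] yaw 150.95 tilt [-0.0013 -0.0001] t 16.35 turn z 0.0 shift [-0.0013  0.0008 -0.001 ] F [-4.6 -1.6 -4.5] M [-0.482  1.386 -0.207]
```

Nut 2 gives at a steady 0.2 N m. I turn it about 15° more to be sure.

Request:
carry_out(
  rows=[
    [0,0,-0.017,0,0,0,1],
    [0,0,-0.034,0,0,0,1],
    [0,0,-0.051,0,0,0,1],
    [0,0,-0.068,0,0,0,1],
    [0,0,-0.085,0,0,0,1],
  ],
)

```text
t: 16.85
tool_pos: [0.485, -0.1857, 0.1642]
tool_rot: [-0.373, -3.118, 0.001]
contact_force: [-4.9, -1.8, -5.0]
opening: 0.0212
grip_force: 79.8
```

```bash
python3 - <<'E'
from h import *
mv([.4854,-.1856,.1645],None)
E
```

```text
pos [ 0.485  -0.1857  0.1642] yaw 166.36 tilt [-0.001  -0.0004] t 16.85 turn z 0.0 shift [-0.0011  0.0007 -0.001 ] F [-4.9 -1.8 -5. ] M [-0.527  1.27  -0.229]
```

Request:
carry_out(
  rows=[
    [0,0,0.015,0,0,0,1],
    [0,0,0.035,0,0,0,1],
    [0,0,0.035,0,0,0.003,1],
    [0,0,0.035,0,0,0.005,1],
    [0,0,0.035,0,0,0.005,1],
  ],
)

```text
t: 17.35
tool_pos: [0.4856, -0.1857, 0.1636]
tool_rot: [0.546, 3.093, -0.0]
contact_force: [-5.4, -0.6, -0.1]
opening: 0.0207
grip_force: 80.2
```

```bash
python3 - <<'E'
from h import *
mv([.4854,-.1856,.1645],None)
E
```

```text
pos [ 0.4856 -0.1857  0.1636] yaw 159.99 tilt [ 0.0005 -0.0004] t 17.35 turn z 0.0 shift [ 0.0007 -0.     -0.0029] F [-5.4 -0.6 -0.1] M [-0.293  1.297 -0.037]
```

Request:
carry_out(
  rows=[
    [0,0,0,0.0015,0,0,1],
    [0,0,0,0.0015,0,0,1],
    [0,0,0,0.0015,0,0,0.3],
    [0,0,0,0.0015,0,0,-0.3],
    [0,0,0,0.0015,0,0,-1],
  ],
  force=20,
)

```text
t: 17.85
tool_pos: [0.486, -0.1854, 0.1639]
tool_rot: [0.547, 3.091, 0.0]
contact_force: [-0.4, -0.0, -0.3]
opening: 0.0577
grip_force: 0.0
```

Request:
carry_out(
  rows=[
    [0,0,0,0,0,0,-1],
    [0,0,0,0,0,0,-1],
    [0,0,0,0,0,0,-1],
    [0,0,0,0,0,0,-1],
  ],
)

```text
t: 18.25
tool_pos: [0.485, -0.1854, 0.1631]
tool_rot: [0.547, 3.093, 0.0]
contact_force: [-1.4, 0.4, -0.2]
opening: 0.0855
grip_force: 0.0
```

Request:
carry_out(
  rows=[
    [0,0,0,0,0,-0.05,-1],
    [0,0,0,0,0,-0.12,-1],
    [0,0,0,0,0,-0.22,-1],
    [0,0,0,0,0,-0.3,-1],
    [0,0,0,0,0,-0.35,-1],
  ],
)

```text
t: 18.75
tool_pos: [0.4858, -0.1858, 0.2719]
tool_rot: [0.547, 3.089, -0.002]
contact_force: [-1.7, 0.5, 0.5]
opening: 0.0855
grip_force: 0.0
```

```bash
python3 - <<'E'
from h import *
mv([.4854,-.1856,.1645],None)
A=[]
for n in("scene","side"):
    d=get_image(n)
    m=d["mtx"]; p=d["R"]@np.array([.485,-.186,.1])+d["t"]; u=m[0,0]*p[0]/p[2]+m[0,2]; v=m[1,1]*p[1]/p[2]+m[1,2]; x0,y0=int(u)-50,int(v)-75; print(n,x0,y0)
    A.append(cv2.resize(d["img"][y0:y0+150,x0:x0+100],None,fx=4,fy=4,interpolation=cv2.INTER_CUBIC))
cv2.imwrite("pics/c4.png",np.hstack(A))
E
```

```text
pos [ 0.4858 -0.1858  0.2719] yaw 159.93 tilt [ 0.0041 -0.0022] t 18.75 turn z 0.0 shift [0.0033 0.0004 0.358 ] F [-1.7  0.5  0.5] M [-0.05   0.013  0.02 ]
scene 232 117
side 273 101
```

View pics/c4.png

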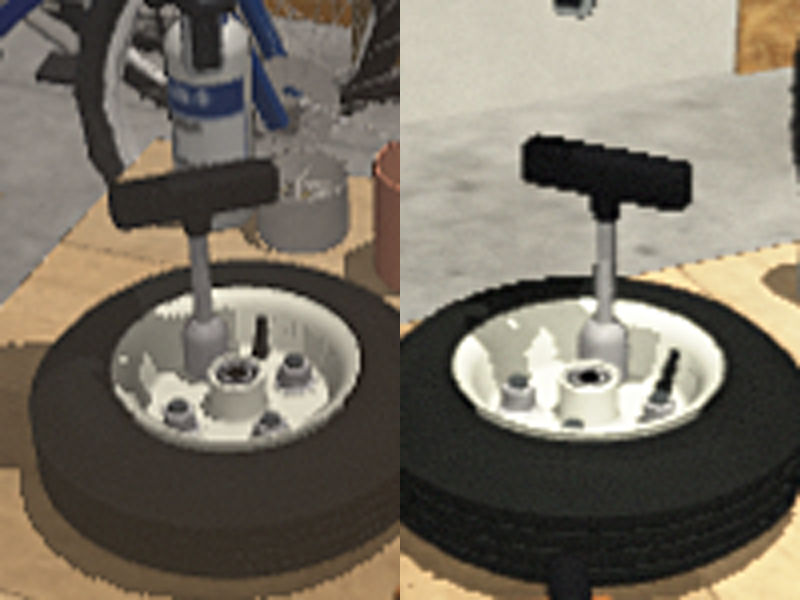

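The wrench stands upright on nut 2, with the socket down at (205,345) in the scene crop and (603,350) in the side crop. The gripper is well clear.

Request:
carry_out(
  rows=[
    [0,0,0,0,0,0,-1],
    [0,0,0,0,0,0,-1],
    [0,0,0,0,0,0,-1],
  ],
)

```text
t: 19.15
tool_pos: [0.4843, -0.185, 0.2663]
tool_rot: [-0.547, -3.091, -0.002]
contact_force: [-0.5, 0.9, 0.2]
opening: 0.0853
grip_force: 0.0
```

```bash
python3 -c "
from station import *
print(finish_job())"
```

```text
the job is handed in; nothing more can be done
None
```

Nut 2 is the loose one: it gave at about 0.2 N m, I turned it roughly 19°, and the large wrench now stands upright on it, released; nuts 4 and 1 held at 0.41 N m, nut 3 was not tried because the loose one was already found, and the job is handed in with no verdict shown.

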